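# Push a bearing sleeve up the loading ramp into a bench press

### The arm

A 7-joint arm with a two-finger parallel gripper is mounted at the origin on the work surface. World frame = base frame: x ahead of the robot, y to its left, z up, the work surface at z = 0. Lengths are in m, angles in rad, forces in N, time in s.
With the tool pointing down it reaches from about 0.4 to 0.85 m from the base axis. Payload 10.4 kg.
Tool frame: the origin (TCP) lies at the very end of the fingers, on their centre line; the grasp point (between the pads) lies 19 mm behind it; x points along the fingers, z is the direction in which the jaws open and shut, and the axes are right-handed (so a half turn about x gives the same grasp; the last joint's range is limited). The gripper opens to 85 mm and grips with 20 to 120 N. Pads are 22 mm wide; open, the fingers measure 114 mm over their backs; the gripper's body (76 mm by 85 mm) begins 54 mm behind the grasp point. The pads swing forward as they close: fully open they stand 13 mm farther back than shut.
Start: joints at [-1.208, 0.332, -0.065, 1.46, 0.022, 1.35, -0.088], TCP at [0.235, 0.579, 0.231] pointing down, gripper open.
Joint ranges: [-2.6, 2.6], [-0.5, 2.12], [-1.47, 1.34], [0.16, 2.42], [-1.27, 4.41], [0.06, 2.06], [-2.6, 2.6]. Speed limits (rad/s): [2.22, 2.22, 2.79, 2.79, 3.14, 3.14, 3.14].

### API

Orientations are given as a unit quaternion [x, y, z, w].
In Python, from workcell import telemetry, viewer, manip, spot_in, mark_of gives the robot as it stands. The module is installed in compiled form; this text tells all that it offers.
- The arm moves only by the shell command python3 -m crank 'ROWS' [FORCE]. ROWS is JSON, a list of rows, each a list of 3 entries, a list of its own where there are three numbers: the closure, from 0 (fully open) to 1 (shut), then the shift along the world's x, y, z in cm, then the turn, a rotation vector about the world's x, y, z in rad. A call has 1 to 12 rows; each row shifts and turns the commanded pose from where the row before left it; what a row does not reach is not made up. A row lasts 1/12 s, in which the tool goes at most 41.7 mm and 7.16 degrees, less where a joint would pass 70% of its speed; a pose out of reach is approached as far as the arm can. A call with a gripper value outside its range is refused whole. The fingers move at their own pace and stop on an object; FORCE is the grip in N (left out, the last holds). Time passes only in rows, so rows that do not move let the fingers close. It gives the time, the measured TCP pose, the force and the opening at its end, in the units of the state.
- telemetry.get_obs(): the state, without advancing time (a new reading comes with each control period).
- viewer.camera(name): name is "scene" or "side" or "wrist"; returns a dict with "frame" (420x560x3 uint8, red, green, blue), "intrinsics" (3x3 intrinsics, pixels), "cam_to_world" (4x4, takes a point from camera to world coordinates). Camera axes: x right, y up, looking along -z (the intrinsics and any distortion apply to the point x, -y, -z); pixel columns grow to the right and rows downward; lengths in m; the calibration is good to about 2 mm. A picture is of the moment at which its call begins. There is no depth.
- manip.hand_in(): hands the job in, once; it reports no verdict.
Trained networks look in a picture, given as the dict that the camera call returned (one of the last four; its "shot" number tells which), for a name from the list of things; names that differ only in an ending like _2 or _b are one class to them, and where a whole thing is asked for, a point or a joint stands for the part that bears it (a point fixed in the world has none). Each returns a list of dicts, best first, with "conf" (0 to 1); they miss things now and then, are a little off and sometimes report something else, mostly with a low value. They report only what shows in the picture. A call takes as long as a camera call.
- spot_in(thing, picture): "location" ([x, y, z] in m, in the coordinates of the camera as it stood for that picture, good to about 4 mm: the middle of the surface that is visible of it).
- mark_of(thing, picture): "location" ([x, y, z] in m, in the coordinates of the camera as it stood for that picture, good to about 4 mm: a listed point, or the origin of a listed thing).
The state is a dict: "clock": time; "joint_pos": joint angles; "joint_velocities": joint speeds; "tau": joint torques, N m; "position": TCP position; "ee_rot": TCP orientation; "ft_force": force on the tool from outside, world axes, zero at the start; "torque": the same for the moment, N m; "grip_width": opening from 0.0 (shut) to 1.0 (fully open).
Only numpy, scipy, OpenCV 4.12 (cv2) and the standard library are available. Lean on these libraries where they do the work, as an engineer would, in place of code of your own. Each camera call takes 0.05 s, during which the arm holds its last target. There are 200 camera calls.

### The job

Load the bearing press: with the fingertips, slowly push the steel sleeve lying at the foot of the little ramp all the way up, over the crest and home against the stop, where it stays by itself; then take the hand away. Do not pick the sleeve up, flick it, or let it roll back down, and leave the bottle, hub and wrench around the ramp alone.

Things in the scene. Friction and masses are not known exactly. Their poses are not given: they have to be found in the camera images.
- ramp: Fixed loading ramp of a bench press, base 309 mm long, 134 wide. Origin on the bench below the channel's middle; x level, points uphill, y across, z up. In this frame, mm: channel y -47 to 47, open above, between plywood guides 10 thick that stand 24 above rest, slope and crest. Below the foot a rest 32 long, then a catch trough x -180 to -127, floor 8 high, walls to 30.
- foot (a point): Middle of the ramp's foot, on the surface, 40 mm above the bench (ramp frame x = -95 mm). Uphill of it the aluminium surface rises 7 degrees (0.123 mm per mm) to the crest; behind it the short rest rises 2.5 degrees the other way, so foot and rest form a shallow hollow.
- crest (a point): Middle of the crest, on the surface, 60 mm above the bench (ramp frame x = +70 mm). Beyond it the seat falls 6 degrees to the stop, 45 mm farther on.
- stop (a point): Middle of the top edge, downhill face, of the upright flat steel stop (ramp frame x = +115 mm, 90 mm above the bench); the stop is 14 mm thick and 114 wide. Two steel press jaws 94 mm high flank the seat, at y = +-(57 to 69), x = 78 to 110 mm in the ramp frame.
- screw_end (a point): Outer end of the fixed press screw (16 mm diameter), 55 mm out from the jaw on the ramp's +y side, 78 mm above the bench; a thin upright cross handle there reaches to 116 mm.
- deck: The ramp's sloping aluminium surface, 166 mm along the slope, 94 mm wide, fixed to the ramp. Origin on the surface at the middle of the slope (ramp frame x = -12.5 mm, 50 mm above the bench); x points up the slope, y across, z square out of the surface.
- sleeve: Smooth oiled steel cylinder, 42 mm thick, 90 long, 0.2 to 0.4 kg, dark ends, friction about 0.3. Origin at its centre; y is its axis, across the ramp; x, z turn as it rolls. Starts loose in the hollow at the foot (centre at ramp x -96, height 61 mm). Let go on the slope it runs down into the trough. Home against the stop its centre is at ramp x +94, height 79; past the crest it rolls home and stays.
- oil: Bystander: white plastic oil bottle with black cap, 44 mm diameter, 110 mm high, standing. Origin at the centre of its underside, z up.
- hub: Bystander: dark steel wheel hub standing on end, flanges 56 mm diameter, 76 mm high. Origin at the centre of its underside, z up.
- wrench: Bystander: steel wrench 160 mm long lying flat along its own x axis. Origin at the middle of its underside.

How it is judged:
By the outcome, as a careful person would: the job done as asked, in the order asked, and still so for the second after the job is handed in, with the robot touching nothing.
It also fails if it takes over 38 s, if anything falls off the work surface, if the arm or the gripper's body presses on something with over 40 N, if the wrist force passes 120 N, or if a joint passes its speed limit or range.

## Working session

There is one attempt and no reset: what is moved stays moved. The work goes in short steps, Python scripts to look and compute and a shell command to move; the robot and the scene stay as the last step left them, time stands still between calls to the robot, and variables do not carry over. Pictures are saved under pics/ and viewed, about 8 in all and at most 12, crops included, and the job is handed in when it is done.

```bash
mkdir -p pics; cat > h.py <<'E'
import numpy as np, cv2
from workcell import telemetry, viewer, manip, spot_in, mark_of
def look(cam,things,save=None):
    p=viewer.camera(cam); T=np.array(p["cam_to_world"])
    if save: cv2.imwrite('pics/'+save,p["frame"][:,:,::-1])
    r={}
    for t in things:
        o=mark_of(t,p)
        for d in o[:2]:
            w=T@np.r_[d["location"],1]; print(cam,t,round(d["conf"],2),(w[:3]*1000).round(1)); r.setdefault(t,w[:3])
    return p,r
E
python3 - <<'E'
from h import *
o=telemetry.get_obs(); print({k:np.round(v,3) for k,v in o.items()})
L=["ramp","foot","crest","stop","screw_end","deck","sleeve","oil","hub","wrench"]
for c in("scene","side"): look(c,L,c+'0.png')
E
```

```text
{'clock': np.float64(0.0), 'joint_pos': array([-1.208,  0.333, -0.065,  1.461,  0.022,  1.35 , -0.088]), 'joint_velocities': array([ 0.   ,  0.002,  0.002, -0.001,  0.002,  0.001,  0.   ]), 'tau': array([-0.0000e+00, -6.2544e+01,  4.9000e-02, -3.9161e+01,  1.6000e-02,
        1.0000e-02, -0.0000e+00]), 'position': array([0.235, 0.579, 0.231]), 'ee_rot': array([-0.395,  0.587,  0.395,  0.586]), 'ft_force': array([-0.515,  0.322,  0.042]), 'torque': array([-0.033,  0.008,  0.002]), 'grip_width': np.float64(1.001)}
scene ramp 0.96 [533.4 -31.8  -1. ]
scene ramp 0.6 [396.5  39.7  80.1]
scene foot 0.65 [ 548.  -122.5   38.2]
scene crest 0.85 [521.8  37.4  55.8]
scene stop 0.58 [512.8  88.6  89. ]
scene stop 0.19 [677.8 105.1   2.6]
scene screw_end 0.68 [396.7  38.8  81.1]
scene deck 0.86 [539.6 -41.   48.2]
scene oil 0.96 [381.3 -99.1  -3.9]
scene hub 0.95 [704.  -69.8  -1.1]
scene wrench 0.87 [677.6 103.3   1.9]
side ramp 0.84 [532.2 -26.3   2.4]
side foot 0.74 [ 544.5 -118.8   36.4]
side crest 0.67 [521.7  38.9  54.6]
side stop 0.92 [512.9  87.6  83.8]
side stop 0.22 [522.5  40.1  53.7]
side screw_end 0.61 [393.1  47.5  78.9]
side screw_end 0.37 [ 545.1 -124.7   58.7]
side deck 0.78 [530.8 -39.9  48.4]
side deck 0.59 [532.1 -27.7  -2.5]
side sleeve 0.78 [ 546.4 -122.5   57.8]
side sleeve 0.68 [532.1 -39.3  48.7]
side oil 0.73 [382.6 -97.7  -2.7]
side oil 0.51 [ 546.8 -117.1   35.3]
side hub 0.66 [703.  -69.6  -3.1]
side wrench 0.85 [674.2 109.   -4.9]
side wrench 0.64 [703.6 -72.2  -1.5]
```

View images.

View pics/scene0.png

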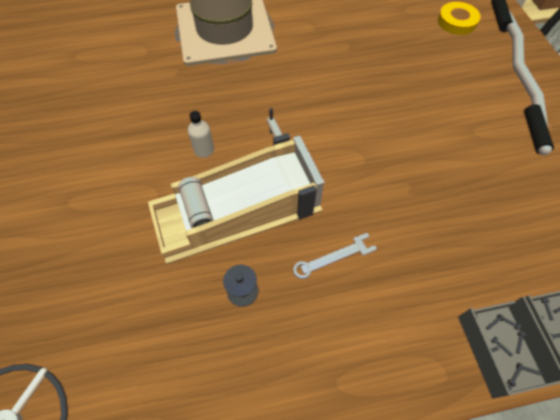

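View pics/side0.png

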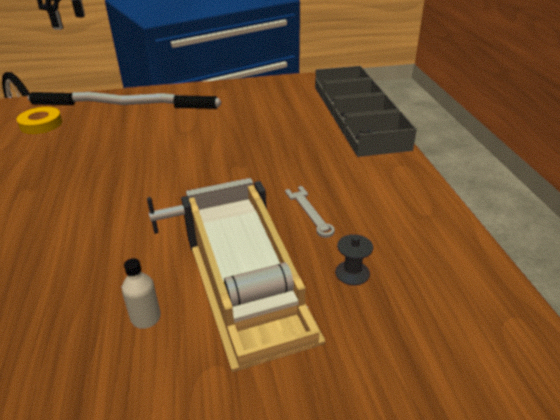

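```bash
python3 - <<'E'
from h import *
from scipy.optimize import least_squares
from scipy.spatial.transform import Rotation as R
# ramp-frame x,y of points vs mean measured
m={(0,0):(532.8,-29),(-95,0):(546.2,-120.6),(70,0):(521.8,38.1),(115,0):(512.8,88.1),(94,124):(395,43),(-12.5,0):(535,-40.4)}
f=lambda p:np.ravel([(p[0]+a*np.cos(p[2])-b*np.sin(p[2])-u,p[1]+a*np.sin(p[2])+b*np.cos(p[2])-v) for (a,b),(u,v) in m.items()])
s=least_squares(f,[533,-29,1.7],loss='soft_l1',f_scale=4);p=s.x;print(p,np.degrees(p[2]));print(f(p).reshape(-1,2).round(1))
o=telemetry.get_obs(); r=R.from_quat(o['ee_rot']);print(r.as_matrix().round(3))
z=r.as_matrix()[:,2];print('jaw dir deg',np.degrees(np.arctan2(z[1],z[0])))
E
```

```text
[532.35659379 -28.30685365   1.73537107] 99.4294383781649
[[-0.4  0.7]
 [ 1.7 -1.4]
 [-0.9  2.6]
 [ 0.7 -3. ]
 [-0.4  1.1]
 [-0.6 -0.2]]
[[-0.    -0.927  0.376]
 [ 0.     0.376  0.927]
 [-1.     0.     0.   ]]
jaw dir deg 67.89599301303008
```

```bash
python3 -m crank '[[0.5,[1.6,-3.72,0],[0,0,-0.051]],[0.5,[1.6,-3.72,0],[0,0,-0.051]],[0.5,[1.6,-3.72,0],[0,0,-0.051]],[0.5,[1.6,-3.72,0],[0,0,-0.051]],[0.5,[1.6,-3.72,0],[0,0,-0.051]],[0.5,[1.6,-3.72,0],[0,0,-0.051]],[0.5,[1.6,-3.72,0],[0,0,-0.051]],[0.5,[1.6,-3.72,0],[0,0,-0.051]],[0.5,[1.6,-3.72,0],[0,0,-0.051]],[0.5,[1.6,-3.72,0],[0,0,-0.051]]]' 20; python3 -c "
from h import *
print(telemetry.get_obs()['joint_pos'].round(2) if hasattr(telemetry.get_obs()['joint_pos'],'round') else telemetry.get_obs()['joint_pos'])"
```

```text
clock: 1.93
position: [0.3956, 0.2052, 0.2316]
ee_rot: [-0.233, 0.667, 0.234, 0.668]
ft_force: [1.1, 1.1, -0.1]
grip_width: 0.499
[-0.83 -0.08  0.24  1.92  0.02  1.3   0.07]
```

```bash
python3 -m crank '[[0.5,[1.6,-3.72,0],[0,0,-0.051]],[0.5,[1.6,-3.72,0],[0,0,-0.051]],[0.5,[1.6,-3.72,0],[0,0,-0.051]],[0.5,[1.6,-3.72,0],[0,0,-0.051]],[0.5,[1.6,-3.72,0],[0,0,-0.051]],[0.5,[1.6,-3.72,0],[0,0,-0.051]],[0.5,[1.6,-3.72,0],[0,0,-0.051]],[0.5,[1.6,-3.72,0],[0,0,-0.051]],[0.5,[1.6,-3.8,-3],[0,0,-0.051]],[0.5,[1.6,-3.8,-3],[0,0,-0.051]],[0.5,[0,-0.3,-3],[0,0,0]],[0.5,[0,0,0],[0,0,0]]]'; python3 - <<'E'
from h import *
print(np.round(telemetry.get_obs()['joint_pos'],2))
L=["ramp","foot","crest","stop","deck","sleeve","oil","hub"]
look("wrist",L,'w1.png'); look("scene",L,'s1.png'); look("side",L,'d1.png')
cv2.imwrite('pics/c1.png',np.hstack([cv2.imread('pics/w1.png')[:,:400],cv2.resize(cv2.imread('pics/d1.png')[150:390,150:370],(385,420))]))
E
```

```text
clock: 2.93
position: [0.5465, -0.1575, 0.1472]
ee_rot: [-0.057, 0.708, 0.057, 0.702]
ft_force: [-0.8, 1.3, -0.3]
grip_width: 0.496
[-0.35  0.32  0.66  1.74 -0.21  1.16  0.53]
wrist ramp 0.97 [ 5.329e+02 -2.820e+01 -3.000e-01]
wrist deck 0.94 [534.1 -41.5  50.7]
wrist sleeve 0.96 [ 546.1 -124.8   62.1]
wrist oil 0.79 [378.7 -98.4  -1.3]
wrist hub 0.81 [708.9 -70.   -2. ]
scene ramp 0.61 [532.4 -29.5  -1.7]
scene foot 0.63 [ 543.7 -124.3   33.9]
scene crest 0.71 [522.   37.9  59.4]
scene crest 0.65 [529.2 -31.2   2.1]
scene stop 0.7 [513.1  86.5  89.2]
scene deck 0.59 [536.3 -40.9  47.7]
scene sleeve 0.74 [ 547.5 -123.7   61. ]
scene oil 0.93 [ 379.7 -100.6   -5.1]
scene oil 0.17 [395.5  38.4  77.4]
scene hub 0.66 [702.6 -67.9  -2.3]
scene hub 0.48 [538.  -41.6  47.9]
side ramp 0.96 [532.9 -25.4  -0.7]
side foot 0.87 [ 545.3 -119.5   36.6]
side crest 0.66 [518.2  39.5  53.8]
side stop 0.69 [516.4  87.1  85.2]
side deck 0.71 [532.7 -41.2  51.8]
side sleeve 0.84 [ 546.7 -122.9   59.9]
side sleeve 0.34 [380.1 -94.7  -2.3]
side oil 0.95 [383.3 -95.7  -4.1]
side oil 0.15 [673.6 107.7  -4.4]
side hub 0.68 [703.  -66.8  -6.4]
```

View pics/c1.png

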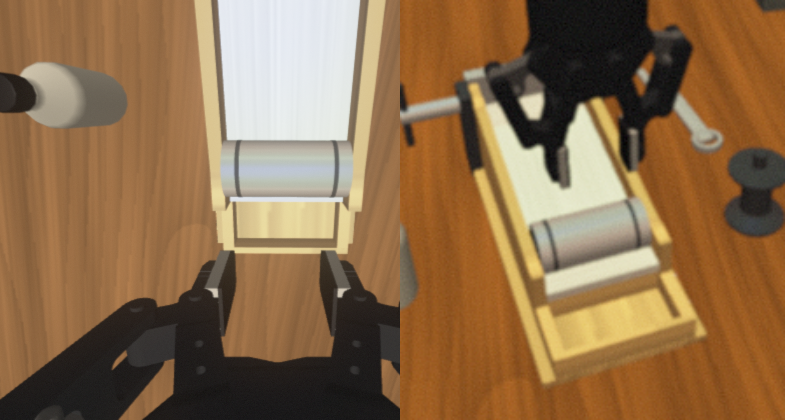

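```bash
python3 -m crank '[[0.5,[0.5,-0.7,0],[0,0,0]],[0.5,[0.5,-0.7,0],[0,0,0]],[0.5,[0,0,-1.5],[0,0,0]],[0.5,[0,0,-2.5],[0,0,0]],[0.5,[0,0,-2.5],[0,0,0]],[0.5,[0,0,-1.5],[0,0,0]],[0.5,[0,0,0],[0,0,0]],[0.5,[0,0,0],[0,0,0]]]'; cat >> h.py <<'E'
C=np.array([532.4,-28.3]);a=np.radians(99.43);u=np.array([np.cos(a),np.sin(a)]);v=np.array([-u[1],u[0]])
def ramp(w): d=np.asarray(w)[:2]*1000-C; return np.round([d@u,d@v,w[2]*1000],1)
def st():
    o=telemetry.get_obs(); z=np.array(o['ee_rot']); x,y,zz,w=z
    print('t',o['clock'],'tcp ramp',ramp(o['position']),'F',np.round(o['ft_force'],1),'yaw',np.degrees(np.arctan2(2*(y*zz-w*x),2*(x*zz+w*y))).round(2),'xaxis',np.round([1-2*(y*y+zz*zz),2*(x*y+w*zz)],3))
E
python3 -c "
from h import *
st()"
```

```text
clock: 4.95
position: [0.5592, -0.1705, 0.0721]
ee_rot: [-0.058, 0.705, 0.058, 0.704]
ft_force: [-0.0, -0.2, 0.1]
grip_width: 0.502
t 4.95 tcp ramp [-144.6   -3.2   72.1] F [-0.  -0.2  0.1] yaw 9.41 xaxis [-0.001 -0.001]
```

```bash
python3 -m crank '[[0.5,[-0.3,0,-1.1],[0,0,0]],[0.5,[0,0,-1.1],[0,0,0]],[0.5,[0,0,0],[0,0,0]],[0.5,[0,0,0],[0,0,0]]]'; python3 - <<'E'
from h import *
st(); p=viewer.camera("side"); q=viewer.camera("wrist")
cv2.imwrite('pics/c2.png',np.hstack([q["frame"][:,:400,::-1],cv2.resize(p["frame"][150:390,150:370,::-1],(385,420),interpolation=cv2.INTER_CUBIC)]))
E
```

```text
clock: 5.28
position: [0.556, -0.1695, 0.0499]
ee_rot: [-0.058, 0.705, 0.058, 0.704]
ft_force: [0.7, 0.6, -0.1]
grip_width: 0.505
t 5.2833 tcp ramp [-143.2   -0.2   49.9] F [ 0.7  0.6 -0.1] yaw 9.46 xaxis [-0.001  0.   ]
```

View pics/c2.png

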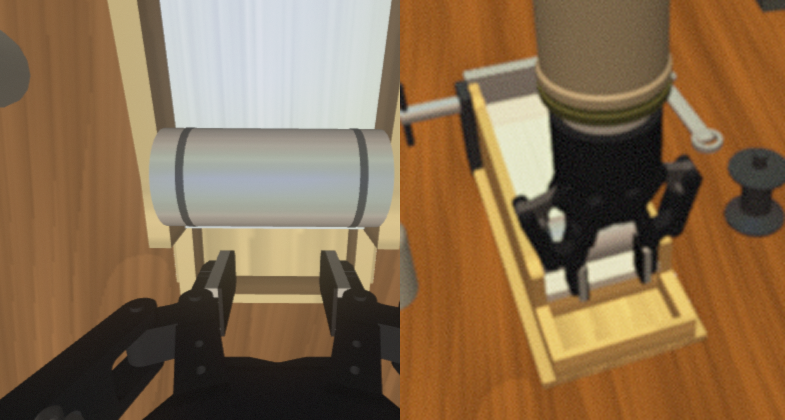

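```bash
python3 -m crank '[[0.5,[-0.05,0.3,0],[0,0,0]],[0.5,[-0.05,0.3,0],[0,0,0]],[0.5,[-0.05,0.3,0],[0,0,0]],[0.5,[-0.05,0.3,0],[0,0,0]],[0.5,[-0.03,0.2,0],[0,0,0]],[0.5,[-0.03,0.2,0.02],[0,0,0]],[0.5,[-0.03,0.2,0.03],[0,0,0]],[0.5,[-0.03,0.2,0.02],[0,0,0]],[0.5,[-0.03,0.2,0.03],[0,0,0]],[0.5,[-0.04,0.2,0.02],[0,0,0]],[0.5,[-0.04,0.2,0.03],[0,0,0]],[0.5,[-0.03,0.2,0.02],[0,0,0]]]'; python3 - <<'E'
from h import *
st(); look("wrist",["sleeve"]); 
r=look("side",["sleeve"])[1]; print({k:ramp(x) for k,x in r.items()})
E
```

```text
clock: 6.38
position: [0.5517, -0.1415, 0.0521]
ee_rot: [-0.058, 0.705, 0.058, 0.705]
ft_force: [0.3, -0.9, -0.0]
grip_width: 0.5
t 6.3833 tcp ramp [-114.8   -0.5   52.1] F [ 0.3 -0.9 -0. ] yaw 9.45 xaxis [0. 0.]
wrist sleeve 0.87 [ 544.7 -110.2   66. ]
side sleeve 0.74 [ 544.  -109.7   61.4]
{'sleeve': array([-82.2,   1.9,  61.4])}
```

```bash
python3 -m crank '[[0.5,[-0.04,0.25,0.03],[0,0,0]],[0.5,[-0.04,0.25,0.03],[0,0,0]],[0.5,[-0.04,0.25,0.03],[0,0,0]],[0.5,[-0.04,0.25,0.03],[0,0,0]],[0.5,[-0.04,0.25,0.03],[0,0,0]],[0.5,[-0.04,0.25,0.03],[0,0,0]],[0.5,[-0.04,0.25,0.03],[0,0,0]],[0.5,[-0.04,0.25,0.03],[0,0,0]],[0.5,[-0.04,0.25,0.03],[0,0,0]],[0.5,[-0.05,0.25,0.03],[0,0,0]],[0.5,[-0.05,0.25,0.03],[0,0,0]],[0.5,[-0.05,0.25,0.03],[0,0,0]]]'; python3 - <<'E'
from h import *
st(); r=look("wrist",["sleeve"])[1]; print({k:ramp(x) for k,x in r.items()})
E
```

```text
clock: 7.58
position: [0.5465, -0.1114, 0.0556]
ee_rot: [-0.058, 0.705, 0.058, 0.705]
ft_force: [0.5, -1.0, 0.9]
grip_width: 0.499
t 7.5833 tcp ramp [-84.3  -0.3  55.6] F [ 0.5 -1.   0.9] yaw 9.46 xaxis [0. 0.]
wrist sleeve 0.78 [540.  -82.4  69.1]
{'sleeve': array([-54.6,   1.3,  69.1])}
```

Steady contact; continuing.

```bash
python3 -m crank '[[0.5,[-0.04,0.25,0.03],[0,0,0]],[0.5,[-0.04,0.25,0.03],[0,0,0]],[0.5,[-0.04,0.25,0.03],[0,0,0]],[0.5,[-0.04,0.25,0.03],[0,0,0]],[0.5,[-0.04,0.25,0.03],[0,0,0]],[0.5,[-0.04,0.25,0.03],[0,0,0]],[0.5,[-0.04,0.25,0.03],[0,0,0]],[0.5,[-0.04,0.25,0.03],[0,0,0]],[0.5,[-0.04,0.25,0.03],[0,0,0]],[0.5,[-0.05,0.25,0.03],[0,0,0]],[0.5,[-0.05,0.25,0.03],[0,0,0]],[0.5,[-0.05,0.25,0.04],[0,0,0]]]' && python3 -m crank '[[0.5,[-0.04,0.25,0.03],[0,0,0]],[0.5,[-0.04,0.25,0.03],[0,0,0]],[0.5,[-0.04,0.25,0.03],[0,0,0]],[0.5,[-0.04,0.25,0.03],[0,0,0]],[0.5,[-0.04,0.25,0.03],[0,0,0]],[0.5,[-0.04,0.25,0.03],[0,0,0]],[0.5,[-0.04,0.25,0.03],[0,0,0]],[0.5,[-0.04,0.25,0.03],[0,0,0]],[0.5,[-0.04,0.25,0.03],[0,0,0]],[0.5,[-0.05,0.25,0.03],[0,0,0]],[0.5,[-0.05,0.25,0.03],[0,0,0]],[0.5,[-0.05,0.25,0.04],[0,0,0]]]'; python3 - <<'E'
from h import *
st(); p,r=look("wrist",["sleeve"]); print({k:ramp(x) for k,x in r.items()})
q=viewer.camera("side")
cv2.imwrite('pics/c3.png',np.hstack([p["frame"][:,:400,::-1],cv2.resize(q["frame"][150:390,150:370,::-1],(385,420),interpolation=cv2.INTER_CUBIC)]))
E
```

```text
clock: 8.68
position: [0.5415, -0.0813, 0.0594]
ee_rot: [-0.058, 0.705, 0.058, 0.705]
ft_force: [-0.9, -0.9, 1.2]
grip_width: 0.504
clock: 9.68
position: [0.5364, -0.0514, 0.063]
ee_rot: [-0.058, 0.705, 0.058, 0.705]
ft_force: [0.7, -0.8, 0.7]
grip_width: 0.501
t 9.6833 tcp ramp [-23.4  -0.1  63. ] F [ 0.7 -0.8  0.7] yaw 9.45 xaxis [0. 0.]
wrist sleeve 0.97 [527.2 -20.4  73.4]
{'sleeve': array([ 8.6,  3.9, 73.4])}
```

View pics/c3.png

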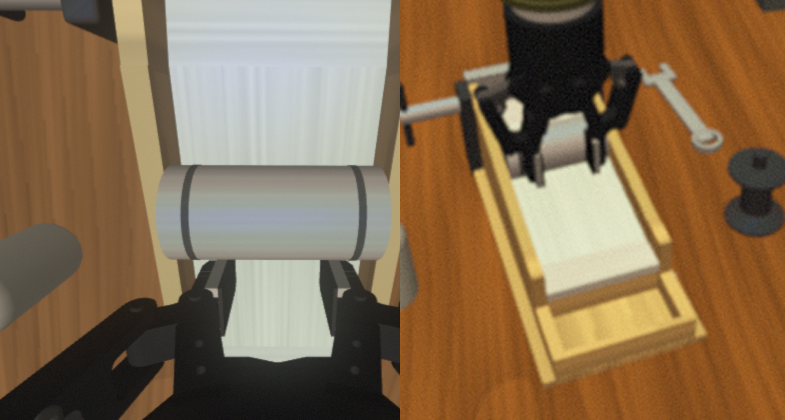

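```bash
python3 -m crank '[[0.5,[-0.04,0.25,0.03],[0,0,0]],[0.5,[-0.04,0.25,0.03],[0,0,0]],[0.5,[-0.04,0.25,0.03],[0,0,0]],[0.5,[-0.04,0.25,0.03],[0,0,0]],[0.5,[-0.04,0.25,0.03],[0,0,0]],[0.5,[-0.04,0.25,0.03],[0,0,0]],[0.5,[-0.04,0.25,0.03],[0,0,0]],[0.5,[-0.04,0.25,0.03],[0,0,0]],[0.5,[-0.04,0.25,0.03],[0,0,0]],[0.5,[-0.05,0.25,0.03],[0,0,0]],[0.5,[-0.05,0.25,0.03],[0,0,0]],[0.5,[-0.05,0.25,0.04],[0,0,0]]]' && python3 -m crank '[[0.5,[-0.04,0.2,0.03],[0,0,0]],[0.5,[-0.03,0.2,0.02],[0,0,0]],[0.5,[-0.03,0.2,0.03],[0,0,0]],[0.5,[-0.03,0.2,0.02],[0,0,0]],[0.5,[-0.04,0.2,0.03],[0,0,0]],[0.5,[-0.03,0.2,0.02],[0,0,0]],[0.5,[-0.03,0.2,0.03],[0,0,0]],[0.5,[-0.03,0.2,0.02],[0,0,0]],[0.5,[-0.04,0.2,0.03],[0,0,0]],[0.5,[-0.03,0.2,0.02],[0,0,0]],[0.5,[-0.03,0.2,0.03],[0,0,0]],[0.5,[-0.03,0.2,0.02],[0,0,0]]]'; python3 - <<'E'
from h import *
st(); p,r=look("wrist",["sleeve"]); print({k:ramp(x) for k,x in r.items()})
E
```

```text
clock: 10.83
position: [0.5313, -0.0214, 0.0667]
ee_rot: [-0.058, 0.705, 0.058, 0.705]
ft_force: [-0.5, -1.5, 1.4]
grip_width: 0.497
clock: 11.83
position: [0.5274, 0.0026, 0.0697]
ee_rot: [-0.058, 0.705, 0.058, 0.705]
ft_force: [0.7, -0.9, 0.3]
grip_width: 0.504
t 11.8333 tcp ramp [31.3 -0.1 69.7] F [ 0.7 -0.9  0.3] yaw 9.45 xaxis [0. 0.]
wrist sleeve 0.76 [521.   37.5  81. ]
{'sleeve': array([66.8,  0.5, 81. ])}
```

```bash
python3 -m crank '[[0.5,[-0.02,0.15,0.02],[0,0,0]],[0.5,[-0.02,0.1,0.01],[0,0,0]],[0.5,[-0.02,0.1,0.01],[0,0,0]],[0.5,[-0.01,0.1,0.01],[0,0,0]],[0.5,[-0.02,0.1,0],[0,0,0]],[0.5,[-0.02,0.1,0],[0,0,0]],[0.5,[-0.01,0.1,0],[0,0,0]],[0.5,[-0.02,0.1,0],[0,0,0]],[0.5,[-0.02,0.1,0],[0,0,0]],[0.5,[-0.01,0.1,0],[0,0,0]],[0.5,[-0.02,0.1,0],[0,0,0]],[0.5,[-0.02,0.1,0],[0,0,0]]]'; python3 - <<'E'
from h import *
st(); p,r=look("wrist",["sleeve","stop"]); print({k:ramp(x) for k,x in r.items()})
E
```

```text
clock: 12.93
position: [0.5253, 0.015, 0.0702]
ee_rot: [-0.058, 0.705, 0.058, 0.705]
ft_force: [0.1, 0.8, -1.0]
grip_width: 0.496
t 12.9333 tcp ramp [43.9 -0.1 70.2] F [ 0.1  0.8 -1. ] yaw 9.46 xaxis [0. 0.]
wrist sleeve 0.66 [516.5  61.9  78.4]
wrist stop 0.76 [513.9  80.4  91.4]
{'sleeve': array([91.6,  0.9, 78.4]), 'stop': array([110.3,   0.5,  91.4])}
```

```bash
python3 -m crank '[[0.5,[0,0,0],[0,0,0]],[0.5,[0,0,0],[0,0,0]],[0.5,[0,0,0],[0,0,0]],[0.5,[0,0,0],[0,0,0]],[0.5,[0,0,0],[0,0,0]],[0.5,[0,0,0],[0,0,0]]]'; python3 - <<'E'
from h import *
st(); p,r=look("wrist",["sleeve","stop"],'c4.png'); print({k:ramp(x) for k,x in r.items()})
E
```

```text
clock: 13.58
position: [0.5253, 0.0149, 0.0702]
ee_rot: [-0.058, 0.705, 0.058, 0.705]
ft_force: [-0.5, 0.7, -0.7]
grip_width: 0.502
t 13.5833 tcp ramp [43.8 -0.1 70.2] F [-0.5  0.7 -0.7] yaw 9.45 xaxis [0. 0.]
wrist sleeve 0.82 [515.6  67.6  79.9]
wrist stop 0.59 [512.5  84.2  91.6]
wrist stop 0.29 [533.9 -25.2   2.2]
{'sleeve': array([97.3,  0.9, 79.9]), 'stop': array([114.3,   1.2,  91.6])}
```

View pics/c4.png

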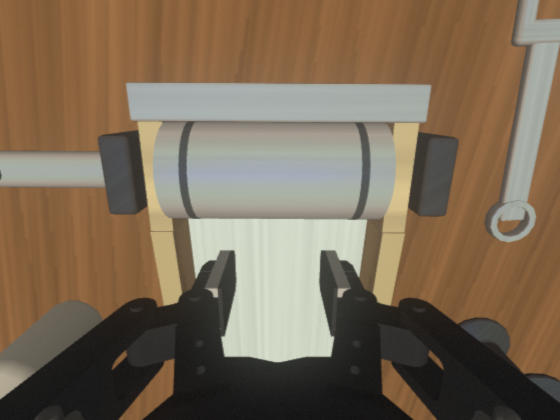

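The sleeve rests square against the stop (stop edge at row ~120, sleeve rows 122–217), and the fingertips at rows 250+ are clear of it. Withdrawing now.

```bash
python3 -m crank '[[0.5,[0.07,-0.4,0],[0,0,0]],[0.5,[0.13,-0.8,0.5],[0,0,0]],[0.5,[0.13,-0.8,1],[0,0,0]],[0.5,[0,0,2.5],[0,0,0]],[0.5,[0,0,3],[0,0,0]],[0.5,[0,0,3],[0,0,0]],[0.5,[0,-1,3],[0,0,0]],[0.5,[0,-2,2],[0,0,0]],[0.5,[0,-2,0],[0,0,0]],[0.5,[0,-1,0],[0,0,0]],[0.5,[0,0,0],[0,0,0]],[0.5,[0,0,0],[0,0,0]]]'; python3 - <<'E'
from h import *
st()
for c in("wrist","scene"):
    p,r=look(c,["sleeve","stop","oil","hub","wrench"],'f_%s.png'%c); print({k:ramp(x) for k,x in r.items() if k in("sleeve","stop")})
E
```

```text
clock: 14.73
position: [0.5282, -0.0654, 0.2198]
ee_rot: [-0.058, 0.705, 0.058, 0.704]
ft_force: [-0.5, 0.5, -0.2]
grip_width: 0.498
t 14.7333 tcp ramp [-35.9  10.2 219.8] F [-0.5  0.5 -0.2] yaw 9.37 xaxis [-0.001  0.   ]
wrist sleeve 0.86 [515.4  61.8  77.5]
wrist stop 0.92 [513.5  80.7  89.3]
wrist oil 0.93 [ 3.79e+02 -9.69e+01  3.00e-01]
wrist hub 0.76 [708.3 -70.3  -1.6]
wrist wrench 0.67 [ 6.799e+02  1.064e+02 -6.000e-01]
wrist wrench 0.46 [709.3 -69.8  -5.9]
{'sleeve': array([91.6,  2. , 77.5]), 'stop': array([110.6,   0.7,  89.3])}
scene sleeve 0.75 [518.   64.1  81.8]
scene stop 0.7 [511.5  81.9  90.9]
scene oil 0.57 [ 381.3 -100.4   -2.4]
scene hub 0.56 [702.5 -67.4  -3. ]
scene wrench 0.92 [6.802e+02 1.088e+02 1.000e-01]
{'sleeve': array([93.5, -1. , 81.8]), 'stop': array([112.2,   2.5,  90.9])}
```

View pics/f_wrist.png

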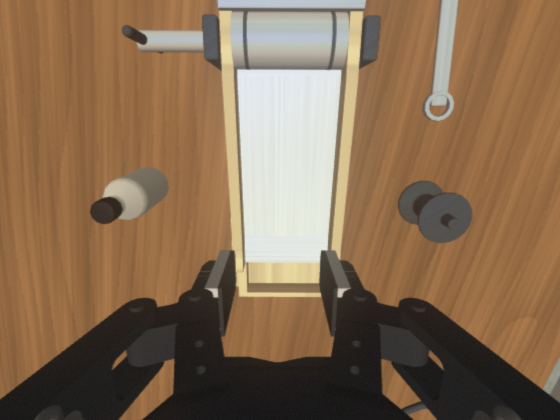

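The sleeve is home at the top (pixel ~(290,40)), and the bottle, hub and wrench are in place. The hand is well clear.

```bash
python3 -c "
from h import *
manip.hand_in()"
```

```text
the job is handed in; nothing more can be done
```

The sleeve is home against the stop, and I handed the job in at about 15 s of the 38 s allowed. I pushed it up the ramp from behind with both half-open fingertips at 24–30 mm/s, slowing to about 12 mm/s over the crest. It then rolled the last stretch home by itself, and I backed the hand off and raised it clear.

- **Sleeve position:** the last checks put its centre at ramp x 91.6 mm (wrist camera) and 93.5 mm (scene camera), against 94 mm nominal. The heights read 77.5 and 81.8 mm, against 79 mm. An earlier wrist reading gave x 97.3 mm; the spread is about what the measuring error allows. The pictures show the sleeve lying square against the stop.
- **Bystanders:** the bottle, hub and wrench were found within a few mm of where they started.
- **Forces:** the wrist readings I took, mostly at the end of each move, stayed around 2 N or less, and the hand touches nothing now.

No check failed.

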